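# Stow the biscuit cutters and raise the carrier's handle

## Robot

A 7-joint arm with a two-finger parallel gripper is mounted at the origin on the work surface. World frame = base frame: x ahead of the robot, y to its left, z up, the work surface at z = 0. Lengths are in m, angles in rad, forces in N, time in s.
With the tool pointing down it reaches from about 0.35 to 0.775 m from the base axis. Payload 3.1 kg.
Tool frame: the origin (TCP) lies midway between the tips of the shut fingers; the grasp point (between the pads) lies 19 mm behind it (arm.grasp_offset is the z of the grasp point in the tool frame, in m); z points along the fingers, y is the line along which they close (so a half turn about z gives the same grasp; the last joint's range is limited). The gripper opens to 85 mm and grips with 20 to 120 N. Pads are 22 mm wide; open, the fingers measure 114 mm over their backs; the gripper's body (76 mm by 85 mm) begins 54 mm behind the grasp point. The pads swing forward as they close: fully open they stand 13 mm farther back than shut.
Start: joints at [-1.31, 0.311, 0.014, 1.512, -0.004, 1.319, -0.027], TCP at [0.164, 0.525, 0.211] pointing down, gripper open.
Joint ranges: [-2.7, 2.7], [-0.3, 1.91], [-1.27, 1.3], [0.12, 2.57], [-1.44, 4.58], [0.2, 2.03], [-3.05, 3.05]. Speed limits (rad/s): [2.79, 2.79, 3.14, 3.14, 3.14, 3.14, 3.14].

## Interface

Orientations are given as a unit quaternion [x, y, z, w].
In Python, from bench import arm, imaging gives the robot as it stands.
- The arm moves only by the shell command python3 -m crank 'ROWS' [OPENING] [FORCE]. ROWS is a JSON object of lists of equal length, an entry for each row: "dp": the shift along the tool's x, y, z in mm, a list of three; "rotation": the turn, a rotation vector about the tool's x, y, z in degrees, a list of three. In form: {"dp": [[x, y, z], ...], "rotation": [[wx, wy, wz], ...]}. A call has 1 to 8 rows; each row is the pose to reach, as a shift and turn from the pose commanded when the call began, along the tool's axes at that moment; what a row does not reach only later rows make up. A row lasts 1/8 s, in which the tool goes at most 62.5 mm and 10.7 degrees, less where a joint would pass 70% of its speed; a pose out of reach is approached as far as the arm can. A call with a gripper value outside its range is refused whole. OPENING is the finger opening in mm, from 0 to 85.4, set as the call begins (- or left out, the last holds). The fingers move at their own pace and stop on an object; FORCE is the grip in N (left out, the last holds). Time passes only in rows, so rows that repeat a pose let the fingers close. It gives the time, the measured TCP pose, the force, the opening and the grip force at its end, in the units of the state.
- arm.get_obs(): the state, without advancing time (a new reading comes with each control period).
- imaging.grab_frame(name): name is "scene" or "top" or "wrist"; returns the picture (420x560x3 uint8, red, green, blue); there is no depth.
- imaging.camera_info(name): a dict with "fx", "fy", "cx", "cy" (pixels), "dist" ([k1, k2, p1, p2, k3] as OpenCV has them; the pictures are not rectified), "rvec" (rotation vector, rad) and "tvec" (3), from world to camera coordinates, as OpenCV has them. Camera axes: x right, y down, z forward; pixel columns grow to the right and rows downward; lengths in m; the calibration is good to about 2 mm. A picture is of the moment at which its call begins: read the wrist's pose just before it. camera_info takes no time and is no camera call; for the wrist camera it gives the pose at the moment of the call.
- arm.hand_in(): hands the job in; it is judged then, once.
Trained networks look in the newest picture that a camera, given by its name, has taken for a name from the list of things; names that differ only in an ending like _2 or _b are one class to them, and where a whole thing is asked for, a point or a joint stands for the part that bears it (a point fixed in the world has none). Each returns a list of dicts, best first, with "conf" (0 to 1); they miss things now and then, are a little off and sometimes report something else, mostly with a low value. They report only what shows in the picture. A call takes as long as a camera call. They do not tell look-alikes from the thing itself.
- imaging.look_for(camera, target): "box" ([left, top, right, bottom] in pixels, round what is visible of it).
The state is a dict: "t": time; "joint_pos": joint angles; "dq": joint speeds; "joint_efforts": joint torques, N m; "tcp_pos": TCP position; "ee_rot": TCP orientation; "ft_force": force on the tool from outside, world axes, zero at the start; "torque": the same for the moment, N m; "grip_width": finger opening in m; "gripper_force": force on a finger pad.
Only numpy, scipy, OpenCV 4.12 (cv2) and the standard library are available. Lean on these libraries where they do the work, as an engineer would, in place of code of your own. Each camera call takes 0.05 s, during which the arm holds its last target. There are 200 camera calls.

## Task

Put the three steel biscuit cutters away in the wooden carrier, each dropped upright into the pocket of its own shape so that it stands on the pocket's floor. Then swing the folded carry handle up and over past upright until it rests on its end stop, and let go. Leave the bowl, jar and icing cup where they are.

Things in the scene. Friction and masses are not known exactly. Their poses are not given: they have to be found in the camera images.
- carrier: fixed wooden carrier block on the table, 98 (its x) by 292 (its y) and 36 mm tall, with three pockets side by side along its y axis, 26 mm deep (floor 10 mm above the table), mouths chamfered 3 mm, floors lined with pale cork. Each pocket is 8 mm wider than its own cutter and takes no other. Origin: centre of the underside; z up, x away from the side where the handle lies folded
- pocket_round (a point): centre of the FLOOR of the round pocket (76 mm diameter, at carrier y = -100 mm); axes parallel to the carrier's
- pocket_square (a point): centre of the FLOOR of the square pocket (64 x 64 mm, at carrier y = -20 mm); axes parallel to the carrier's
- pocket_long (a point): centre of the FLOOR of the long pocket (50 mm along carrier x, 112 mm along carrier y, at carrier y = +78 mm); axes parallel to the carrier's
- handle (a joint): angle of the carrier's U-shaped carry handle: 0 folded down level on the carrier's -x side (start), 1.57 upright above the pockets, 1.92 leaning past upright towards the carrier's +x on its end stop. It falls back to 0 when let go before upright, and rests on the stop by its own weight when past it
- handle_grip (a point): middle of the handle's round wooden crossbar: 14 mm diameter, 309 mm long parallel to carrier y, 115 mm from the hinge line; two flat steel side arms at carrier y = +/-152 mm. Folded, its centre is 24 mm above the table. The point turns with the handle
- handle_hinge (a point): middle of the handle's hinge line, 24 mm above the table over the carrier's centre; the hinge axis is carrier y, and the crossbar goes from carrier -x up and over towards +x
- cutter_round: round biscuit cutter, 68 mm outer diameter, bare steel, 55 tall, wall 3 thick, open at top and bottom, standing on its cutting edge on the table. Origin: centre of its lower edge; z points up
- cutter_square: square biscuit cutter, 56 x 56 mm outside, bare steel, 55 tall, wall 3 thick, open at top and bottom, standing on its cutting edge on the table. Origin: centre of its lower edge; z points up, x and y square to the walls
- cutter_long: long rectangular biscuit cutter, 42 mm (its x) by 104 mm (its y) outside, bare steel, 55 tall, wall 3 thick, open at top and bottom, standing on its cutting edge on the table. Origin: centre of its lower edge; z points up
- bowl: white bowl, 120 mm across and 70 mm tall, a bystander: leave it alone. Origin at its underside
- jar: closed jar, 64 mm across and 85 mm tall, a bystander: leave it alone. Origin at its underside
- icing_cup: closed grey plastic icing cup, 60 mm across and 70 mm tall, a bystander: leave it alone. Origin at its underside
Not all that is in view belongs to the job. What is shaped like the cutter_round but blue is not meant.

How it is judged:
On the way, in this order (a step that is already met when the one before it is completed fails the run):
1. all three cutters stand in their own pockets, the handle still down (horizontal distance between cutter_round and pocket_round below 0.008 m and z of cutter_round in the frame of pocket_round below 0.005 m and angle between each of cutter_round, cutter_square, cutter_long's own z axis and vertical below 0.12 rad and horizontal distance between cutter_square and pocket_square below 0.008 m and z of cutter_square in the frame of pocket_square below 0.005 m and horizontal distance between cutter_long and pocket_long below 0.008 m and z of cutter_long in the frame of pocket_long below 0.005 m and value of joint handle below 0.8 rad), for 0.2 s.
2. the handle is past upright on its end stop (value of joint handle above 1.85 rad), for 0.2 s.
At the end, for the whole second after the job is handed in: each cutter stands in its own pocket (within 8 mm of the pocket's centre, lower edge within 5 mm of its floor, tilted less than 0.12 rad) at rest, and the handle rests past upright on its stop (joint above 1.85 of 1.92 rad) (horizontal distance between cutter_round and pocket_round below 0.008 m and z of cutter_round in the frame of pocket_round below 0.005 m and angle between each of cutter_round, cutter_square, cutter_long's own z axis and vertical below 0.12 rad and horizontal distance between cutter_square and pocket_square below 0.008 m and z of cutter_square in the frame of pocket_square below 0.005 m and horizontal distance between cutter_long and pocket_long below 0.008 m and z of cutter_long in the frame of pocket_long below 0.005 m and linear speed of each of cutter_round, cutter_square, cutter_long below 0.02 m/s and value of joint handle above 1.85 rad and velocity of joint handle between -0.1 and 0.1 rad/s); the robot touches nothing.
It fails at once if the bowl is shifted more than 30 mm (distance of bowl from where it was at the start of the episode above 0.03 m).
It fails at once if the jar is shifted more than 30 mm (distance of jar from where it was at the start of the episode above 0.03 m).
It fails at once if the icing cup is shifted more than 30 mm (distance of icing_cup from where it was at the start of the episode above 0.03 m).
It also fails if it takes over 72 s, if anything falls off the work surface, if the arm or the gripper's body presses on something with over 40 N, if the wrist force passes 120 N, or if a joint passes its speed limit or range.

## Working session

There is one attempt and no reset: what is moved stays moved. The work goes in short steps, Python scripts to look and compute and a shell command to move; the robot and the scene stay as the last step left them, time stands still between calls to the robot, and variables do not carry over. Pictures are saved under pics/ and viewed, at most 10 in all, crops included, and the job is handed in when it is done.

```bash
ls; mkdir -p pics; python3 - <<'E'
from bench import arm, imaging
import cv2, json
o=arm.get_obs(); print(o['tcp_pos'],o['ee_rot'],o['t'],arm.grasp_offset)
for c in ['scene','top']:
    im=imaging.grab_frame(c); cv2.imwrite(f'pics/{c}0.png',im[:,:,::-1])
    i=imaging.camera_info(c); print(c,{k:[round(float(x),3) for x in __import__('numpy').ravel(v)] for k,v in i.items()})
    for n in ['cutter_round','cutter_square','cutter_long','carrier','handle','bowl','jar','icing_cup']:
        print(n,[( [round(float(x)) for x in d['box']],round(d['conf'],2)) for d in imaging.look_for(c,n)][:3])
E
```

```text
pics
[0.16376655 0.52423573 0.20961615] [ 1.50783885e-01  9.88566037e-01 -1.18203172e-03 -1.17480229e-04] 0.0 -0.0187
scene {'fx': [471.064], 'fy': [471.064], 'cx': [281.189], 'cy': [209.506], 'dist': [-0.16, 0.0, 0.0, 0.0, 0.0], 'rvec': [0.975, 2.315, -1.177], 'tvec': [0.365, -0.217, 1.558]}
cutter_round [([275, 132, 293, 161], 0.71), ([251, 148, 273, 176], 0.56), ([263, 195, 401, 292], 0.16)]
cutter_square [([202, 136, 230, 157], 0.9), ([296, 194, 399, 277], 0.33)]
cutter_long [([186, 168, 227, 196], 0.75), ([293, 194, 402, 277], 0.25)]
carrier [([266, 193, 399, 292], 0.8)]
handle [([294, 193, 398, 278], 0.83)]
bowl [([398, 262, 460, 317], 0.75)]
jar [([184, 203, 214, 243], 0.76), ([262, 194, 400, 290], 0.29)]
icing_cup [([236, 240, 262, 280], 0.86)]
top {'fx': [527.11], 'fy': [527.11], 'cx': [276.516], 'cy': [206.924], 'dist': [0.0, 0.0, 0.0, 0.0, 0.0], 'rvec': [2.092, -2.147, 0.199], 'tvec': [0.064, 0.551, 1.553]}
cutter_round [([342, 235, 365, 259], 0.56), ([353, 274, 374, 296], 0.53)]
cutter_square [([400, 228, 424, 251], 0.77)]
cutter_long [([347, 173, 382, 207], 0.52)]
carrier [([183, 180, 285, 246], 0.68)]
handle [([182, 195, 287, 246], 0.84)]
bowl []
jar [([303, 131, 324, 157], 0.96)]
icing_cup [([241, 136, 261, 159], 0.91)]
```

```bash
python3 - <<'E'
import cv2,numpy as np
t=cv2.imread('pics/top0.png')[100:310,160:440]; s=cv2.imread('pics/scene0.png')[110:330,170:470]
cv2.imwrite('pics/a.png',cv2.resize(t,None,fx=2.8,fy=2.8,interpolation=cv2.INTER_CUBIC)); cv2.imwrite('pics/b.png',cv2.resize(s,None,fx=2.6,fy=2.6,interpolation=cv2.INTER_CUBIC))
E
```

```text
(no output)
```

View pics/a.png

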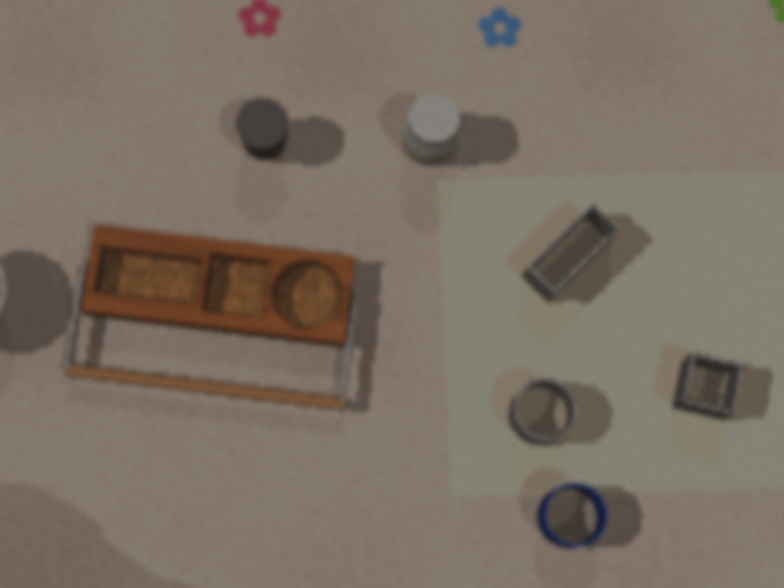

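View pics/b.png

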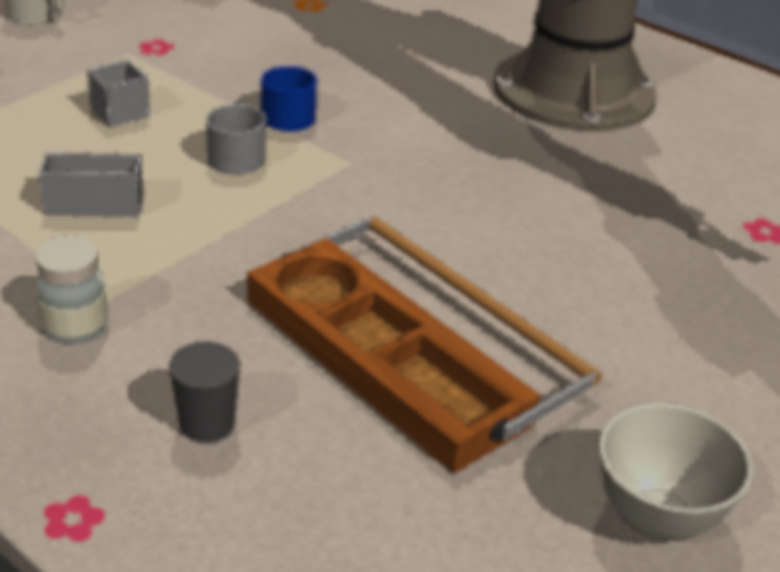

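The top view holds the steel round cutter at (353,247), its blue look-alike at (365,284), the square at (412,239) and the long one at (364,191). The carrier is at left with its handle bar from (184,233) to (282,244). For the round cutter there are two candidates, and the bare steel one at (353,247) is the one I want.

```bash
cat > h.py <<'E'
from bench import arm, imaging
import cv2, numpy as np
from scipy.spatial.transform import Rotation as R
def ray(i,px):
    K=np.array([[i['fx'],0,i['cx']],[0,i['fy'],i['cy']],[0,0,1]]); u=cv2.undistortPoints(np.array(px,float).reshape(-1,1,2),K,np.array(i['dist'],float)).reshape(-1,2)
    M=cv2.Rodrigues(np.array(i['rvec'],float))[0]; o=-M.T@np.ravel(i['tvec']); d=np.c_[u,np.ones(len(u))]@M
    return o,d/np.linalg.norm(d,axis=1)[:,None]
def plane(i,px,z):
    o,d=ray(i,px); return o+d*((z-o[2])/d[:,2])[:,None]
def tri(views):
    """views: list of (info,px) -> points and rms miss"""
    rs=[ray(i,p) for i,p in views]; out=[]
    for k in range(len(rs[0][1])):
        P=[np.eye(3)-np.outer(d[k],d[k]) for o,d in rs]
        x=np.linalg.solve(sum(P),sum(p@o for p,(o,d) in zip(P,rs)))
        out.append(np.r_[x,max(np.linalg.norm(p@(x-o)) for p,(o,d) in zip(P,rs))])
    return np.array(out)
def proj(i,X):
    K=np.array([[i['fx'],0,i['cx']],[0,i['fy'],i['cy']],[0,0,1]])
    return cv2.projectPoints(np.array(X,float).reshape(-1,1,3),np.array(i['rvec'],float),np.ravel(i['tvec']).astype(float),K,np.array(i['dist'],float))[0].reshape(-1,2)
E
python3 - <<'E'
from h import *
np.set_printoptions(precision=4,suppress=True)
T=imaging.camera_info('top');S=imaging.camera_info('scene')
t=lambda a:np.array(a)/2.8+[160,100]; s=lambda a:np.array(a)/2.6+[170,110]
# carrier corners (x+ y+), (x+,y-),(x-,y-)?,..., handle ends
ct=t([[95,226],[355,257],[345,342],[82,312],[67,372],[343,403]])
print('carrier top z=.036\n',plane(T,ct[:4],.036),'\nbar\n',plane(T,ct[4:],.024))
print('tri: two top corners, bar ends\n',tri([(T,ct[[0,1,4,5]]),(S,s([[455,462],[250,275],[598,378],[374,222]]))]))
print('cutters rim: round, blue, square\n',plane(T,t([[541,411],[573,515],[706,387],[570,253]]),.03))
print('tri round top, blue', tri([(T,t([[541,411],[573,515],[708,385],[570,250]])),(S,s([[237,140],[289,98],[119,93],[92,185]]))]))
c=plane(T,t([[597,207],[614,232],[549,298],[526,273]]),.05);print('long rim\n',c)
print('sq rim\n',plane(T,t([[690,355],[740,360],[727,417],[675,408]]),.05))
W=imaging.camera_info('wrist'); M=cv2.Rodrigues(np.array(W['rvec']))[0];o=arm.get_obs()
print(W['fx'],W['dist'],'cam',-M.T@np.ravel(W['tvec']),'fwd',M[2],'right',M[0]); print(R.from_quat(o['ee_rot']).as_matrix(),arm.get_obs()['tcp_pos'])
E
```

```text
carrier top z=.036
 [[0.6451 0.3045 0.036 ]
 [0.6022 0.0167 0.036 ]
 [0.5073 0.0303 0.036 ]
 [0.5483 0.3183 0.036 ]] 
bar
 [[0.4839 0.3364 0.024 ]
 [0.4418 0.0343 0.024 ]]
tri: two top corners, bar ends
 [[0.65   0.3077 0.0164 0.0001]
 [0.6021 0.018  0.0306 0.0019]
 [0.4838 0.3378 0.0216 0.0011]
 [0.4406 0.0361 0.0234 0.0023]]
cutters rim: round, blue, square
 [[ 0.4268 -0.1805  0.03  ]
 [ 0.314  -0.2089  0.03  ]
 [ 0.4483 -0.3615  0.03  ]
 [ 0.6017 -0.222   0.03  ]]
tri round top, blue [[ 0.4265 -0.1803  0.0258  0.0011]
 [ 0.3131 -0.2082  0.0263  0.0017]
 [ 0.4498 -0.3636  0.0265  0.0015]
 [ 0.6045 -0.2214  0.027   0.0017]]
long rim
 [[ 0.6483 -0.2513  0.05  ]
 [ 0.6196 -0.2682  0.05  ]
 [ 0.5477 -0.1929  0.05  ]
 [ 0.5762 -0.1693  0.05  ]]
sq rim
 [[ 0.481  -0.3417  0.05  ]
 [ 0.4741 -0.3951  0.05  ]
 [ 0.4129 -0.3764  0.05  ]
 [ 0.424  -0.3215  0.05  ]]
322.26119486305777 [-0.0643  0.      0.      0.      0.    ] cam [0.1008 0.5459 0.3741] fwd [ 0.2511 -0.078  -0.9648] right [0.2987 0.9543 0.0006]
[[-0.9545  0.2981  0.    ]
 [ 0.2981  0.9545 -0.    ]
 [-0.      0.     -1.    ]] [0.164  0.525  0.2107]
```

The round cutter sits at about (0.427,-0.180), the square at (0.449,-0.362), the long one at (0.602,-0.222) and the carrier at about (0.576,0.168) with yaw about -8.4°. The triangulated heights are plausible. Next I move over the carrier for close views.

```bash
python3 -m crank '{"dp":[[-60,-28,-40],[-120,-56,-90],[-180,-84,-90],[-237,-111,-90],[-296,-139,-90],[-355,-167,-90],[-415,-195,-90],[-474,-223,-90]],"rotation":[[0,0,10],[0,0,20],[0,0,30],[0,0,40],[0,0,50],[0,0,60],[0,0,70],[0,0,81]]}' 85; python3 -m crank '{"dp":[[0,0,0],[0,0,0]],"rotation":[[0,0,0],[0,0,0]]}'
cat > snap.py <<'E'
from h import *; import sys,pickle
n=sys.argv[1]; o=arm.get_obs(); i=imaging.camera_info('wrist'); im=imaging.grab_frame('wrist')
cv2.imwrite(f'pics/{n}.png',im[:,:,::-1]); pickle.dump((i,o),open(f'{n}.pkl','wb'))
print(o['t'],np.round(o['tcp_pos'],4),np.round(R.from_quat(o['ee_rot']).as_euler('zyx',degrees=True),2),np.round(o['ft_force'],1),o['grip_width'])
for t in sys.argv[2:]: print(t,[(np.round(d['box']).tolist(),round(d['conf'],2)) for d in imaging.look_for('wrist',t)])
E
python3 snap.py w1 carrier
```

```text
t: 1.9
tcp_pos: [0.5169, 0.2012, 0.301]
ee_rot: [0.757, 0.653, 0.001, -0.0]
ft_force: [-0.4, 0.8, -0.1]
grip_width: 0.0849
gripper_force: 0.0
t: 2.15
tcp_pos: [0.5155, 0.2028, 0.3004]
ee_rot: [0.755, 0.656, -0.0, -0.001]
ft_force: [-0.2, -0.3, -0.7]
grip_width: 0.0849
gripper_force: 0.0
2.15 [0.5155 0.2028 0.3004] [-8.1940e+01 -5.0000e-02 -1.7996e+02] [-0.2 -0.3 -0.7] 0.08493037074989754
carrier [([242.0, 72.0, 375.0, 296.0], 0.8)]
```

View pics/w1.png

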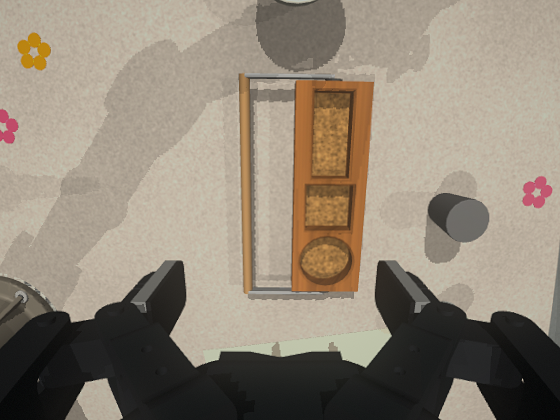

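The carrier is in clear view: its top corners are at about (295,81), (374,82), (357,292) and (292,291), with the crossbar near column 245. I take a second view and measure both by colour segmentation.

```bash
sed -i "s/'zyx'/'ZYX'/" snap.py; python3 -m crank '{"dp":[[-40,30,0],[-80,60,0],[-80,60,0],[-80,60,0]],"rotation":[[0,0,0],[0,0,0],[0,0,0],[0,0,0]]}' >/dev/null; python3 snap.py w2 carrier
cat > car.py <<'E'
from h import *; import pickle,sys
np.set_printoptions(precision=4,suppress=True)
V=[]
for n in sys.argv[1:]:
    i,o=pickle.load(open(n+'.pkl','rb')); im=cv2.imread(f'pics/{n}.png'); hsv=cv2.cvtColor(im,cv2.COLOR_BGR2HSV)
    m=((hsv[...,0]<16)&(hsv[...,1]>140)&(hsv[...,2]>110)).astype(np.uint8)
    c=max(cv2.findContours(m,cv2.RETR_EXTERNAL,cv2.CHAIN_APPROX_NONE)[0],key=cv2.contourArea)
    h=cv2.convexHull(c); e=2.
    q=h
    while len(q)>4: q=cv2.approxPolyDP(h,e,True); e+=.5
    q=q.reshape(-1,2).astype(float); w=plane(i,q,.036)
    s=(w-w.mean(0)); a=s@[.989,-.147,0]; b=s@[.147,.989,0]
    k=[int(np.argmax(sx*a/49+sy*b/146)) for sx,sy in ((1,1),(1,-1),(-1,-1),(-1,1))]
    q,w=q[k],w[k]; print(n,q.tolist(),'\n',w,w.mean(0),'sides',np.linalg.norm(w-np.roll(w,-1,0),axis=1),'yaw',np.degrees(np.arctan2(*(w[0]+w[3]-w[1]-w[2])[:2])))
    V.append((i,q))
if len(V)>1: print('tri\n',tri(V),tri(V).mean(0))
E
python3 car.py w1 w2
```

```text
2.75 [0.5632 0.1168 0.3007] [ 8.2080e+01 -1.0000e-01 -1.7996e+02] [-0.6  0.7  0.6] 0.08512627841709836
carrier [([192.0, 4.0, 332.0, 248.0], 0.74), ([189.0, 6.0, 289.0, 248.0], 0.62), ([399.0, 257.0, 455.0, 304.0], 0.61)]
w1 [[373.0, 82.0], [357.0, 290.0], [292.0, 290.0], [296.0, 81.0]] 
 [[0.6483 0.3062 0.036 ]
 [0.6048 0.0201 0.036 ]
 [0.5093 0.0341 0.036 ]
 [0.5523 0.3202 0.036 ]] [0.5787 0.1702 0.036 ] sides [0.2894 0.0965 0.2893 0.097 ] yaw 8.597694535517943
w2 [[328.0, 14.0], [318.0, 241.0], [251.0, 241.0], [248.0, 13.0]] 
 [[0.6482 0.3066 0.036 ]
 [0.6038 0.0198 0.036 ]
 [0.5101 0.0329 0.036 ]
 [0.5527 0.3209 0.036 ]] [0.5787 0.17   0.036 ] sides [0.2902 0.0946 0.2911 0.0966] yaw 8.61298320141276
tri
 [[0.6479 0.3061 0.0376 0.0001]
 [0.6041 0.0205 0.0372 0.0005]
 [0.5091 0.0305 0.0293 0.    ]
 [0.5525 0.3201 0.0378 0.0003]] [0.5784 0.1693 0.0355 0.0002]
```

The two views agree: centre (0.5787,0.170), yaw -8.6°, measured top height 35.5 mm. Now the cutters.

```bash
python3 -m crank '{"dp":[[-60,-7,0],[-120,-14,0],[-180,-20,0],[-240,-27,0],[-300,-34,0],[-336,-40,0],[-336,-40,0],[-336,-40,0]],"rotation":[[0,0,0],[0,0,0],[0,0,0],[0,0,0],[0,0,0],[0,0,0],[0,0,0],[0,0,0]]}' >/dev/null; python3 snap.py w3 cutter_round cutter_square cutter_long
```

```text
3.85 [ 0.4779 -0.2099  0.3006] [ 8.2130e+01 -1.0000e-01  1.7998e+02] [-0.9  0.1  0.5] 0.08520301617824473
cutter_round [([133.0, 164.0, 193.0, 217.0], 0.77), ([213.0, 138.0, 270.0, 188.0], 0.71)]
cutter_square [([255.0, 251.0, 301.0, 305.0], 0.84)]
cutter_long [([333.0, 134.0, 418.0, 213.0], 0.96)]
```

View pics/w3.png

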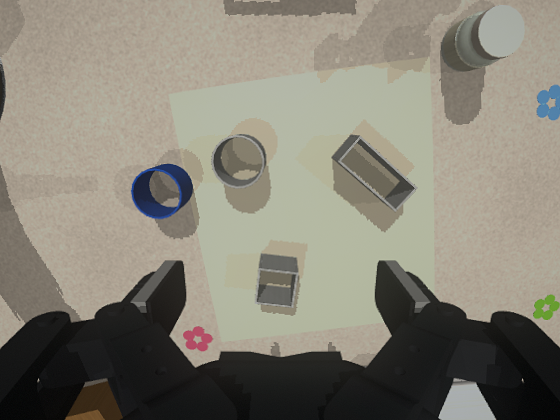

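This view shows the steel round rim centred near (239,160), the blue look-alike at (162,190), the square at (278,280) and the long one at (374,173). I choose the steel one at (239,160) and check it in a close crop.

```bash
python3 -c "
import cv2
im=cv2.imread('pics/w3.png')[120:315,200:430]
cv2.imwrite('pics/c3.png',cv2.resize(im,None,fx=3,fy=3,interpolation=cv2.INTER_CUBIC))"
```

```text
(no output)
```

View pics/c3.png

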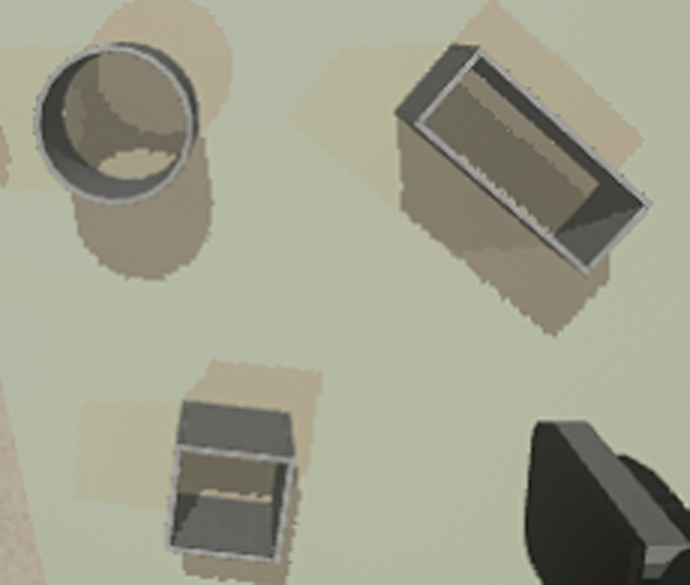

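```bash
cat > p3.py <<'E'
from h import *; import pickle
np.set_printoptions(precision=4,suppress=True)
i,o=pickle.load(open('w3.pkl','rb')); c=lambda a:np.array(a)/3+[200,120]
L=c([[479,49],[652,204],[588,271],[415,124]]);S=c([[176,447],[296,458],[280,562],[167,548]]);Rr=c([[37,123],[195,123],[116,43],[116,203],[116,123]])
for n,q in (('long',L),('square',S),('round',Rr)):
    w=plane(i,q,.055); print(n,w.tolist() if 0 else w, 'c',w[:4].mean(0),'sides',np.linalg.norm(w[:4]-np.roll(w[:4],-1,0),axis=1))
    if n!='round':
        e=w[[1,2]]-w[[0,3]]; f=w[[3,2]]-w[[0,1]]; print(' az e',np.degrees(np.arctan2(e[:,1],e[:,0])),'az f',np.degrees(np.arctan2(f[:,1],f[:,0])))
    else: print(np.linalg.norm(w[0]-w[1]),np.linalg.norm(w[2]-w[3]))
w=plane(i,c([[184,401],[290,411],[396,113],[452,44]]),0);print('bases z0',w)
# height check against top camera
T=imaging.camera_info('top'); t=np.array([[541,411],[706,387],[570,253]])/2.8+[160,100]
E
python3 p3.py; python3 - <<'E'
from h import *
T=imaging.camera_info('top');S=imaging.camera_info('scene')
np.set_printoptions(precision=4,suppress=True)
# round rim centre, long rim corner left & right (scene crop b) vs. top crop a
t=lambda a:np.array(a)/2.8+[160,100]; s=lambda a:np.array(a)/2.6+[170,110]
import pickle; i,o=pickle.load(open('w3.pkl','rb')); c=lambda a:np.array(a)/3+[200,120]
print(tri([(i,c([[116,123],[652,204],[479,49]])),(S,s([[237,117],[46,157],[142,157]]))]))
E
```

```text
long [[ 0.584  -0.1696  0.055 ]
 [ 0.6542 -0.2452  0.055 ]
 [ 0.6247 -0.2715  0.055 ]
 [ 0.5545 -0.197   0.055 ]] c [ 0.6043 -0.2208  0.055 ] sides [0.1032 0.0395 0.1024 0.0402]
 az e [-47.0882 -46.7157] az f [-137.069  -138.2438]
square [[ 0.4318 -0.3294  0.055 ]
 [ 0.4859 -0.3426  0.055 ]
 [ 0.4717 -0.3958  0.055 ]
 [ 0.4193 -0.3808  0.055 ]] c [ 0.4522 -0.3621  0.055 ] sides [0.0557 0.0551 0.0545 0.0529]
 az e [-13.6629 -15.9236] az f [-103.6601 -104.9533]
round [[ 0.3966 -0.1745  0.055 ]
 [ 0.4627 -0.1839  0.055 ]
 [ 0.4352 -0.1467  0.055 ]
 [ 0.4239 -0.213   0.055 ]
 [ 0.4297 -0.1792  0.055 ]] c [ 0.4296 -0.1795  0.055 ] sides [0.0667 0.0462 0.0672 0.0472]
0.06671681138447463 0.06724762254792604
bases z0 [[ 0.4325 -0.3294 -0.    ]
 [ 0.4859 -0.3425 -0.    ]
 [ 0.5551 -0.1977  0.    ]
 [ 0.5845 -0.1691  0.    ]]
[[ 0.4289 -0.178   0.0572  0.0015]
 [ 0.6461 -0.2398  0.0724  0.0013]
 [ 0.5778 -0.1667  0.0739  0.0023]]
```

The rim and base projections agree and the sizes match, which confirms the 55 mm height. The round is at (0.4297,-0.1793), the square at (0.452,-0.362) with axis azimuth -14.5°, and the long at (0.6045,-0.221) with its x axis at azimuth 43°. I go for the round first.

```bash
cat > go.py <<'E'
# go.py x y z az : tool-axis shift (mm) and turn (deg) needed to bring TCP there with tool y at azimuth az
from h import *; import sys
x,y,z,az=map(float,sys.argv[1:]); o=arm.get_obs(); M=R.from_quat(o['ee_rot'])
a=np.degrees(np.arctan2(M.as_matrix()[1,1],M.as_matrix()[0,1]))
az=np.radians(az); Y=np.array([np.cos(az),np.sin(az),0]); Z=np.array([0,0,-1.]); G=R.from_matrix(np.c_[np.cross(Y,Z),Y,Z])
print('t',round(o['t'],2),'tcp',np.round(o['tcp_pos'],4),'az',round(a,2),'grip',round(o['grip_width'],4),round(o['gripper_force'],1),'ft',np.round(o['ft_force'],1),'\nDP',np.round(M.inv().apply(np.array([x,y,z])-o['tcp_pos'])*1000,1),'ROT',np.round((M.inv()*G).as_rotvec(degrees=True),1))
E
python3 -m crank '{"dp":[[12,-26,60],[24,-52,120],[24,-52,180],[24,-52,215],[24,-52,215],[24,-52,215]],"rotation":[[0,0,0],[0,0,0.7],[0,0,0.7],[0,0,0.7],[0,0,0.7],[0,0,0.7]]}' 85 40 >/dev/null;  python3 go.py .4297 -.1793 .02 -8.6; python3 snap.py w4 cutter_round
```

```text
t 4.8 tcp [ 0.4306 -0.1817  0.0872] az -8.74 grip 0.0849 0.0 ft [0.1 0.3 0.3] 
DP [ 2.2 -1.4 67.2] ROT [ 0.2  0.  -0.1]
4.8 [ 0.4306 -0.1817  0.0872] [8.1260e+01 4.0000e-02 1.7983e+02] [0.1 0.3 0.3] 0.0849140532436934
cutter_round [([224.0, 172.0, 328.0, 282.0], 0.84), ([72.0, 220.0, 191.0, 318.0], 0.8)]
```

View pics/w4.png

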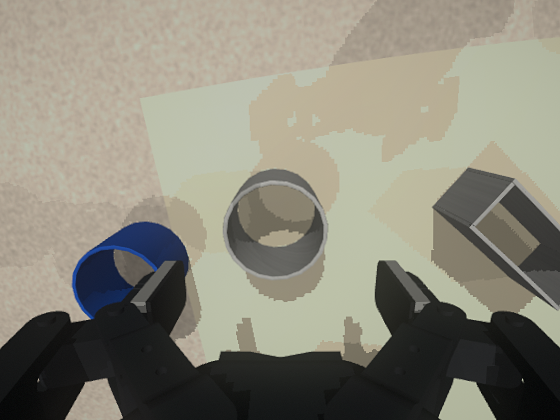

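The steel round rim is centred at (276,230) between the open fingers, and the blue one is clear to the left. I check the centre numerically, then descend.

```bash
python3 -c "
from h import *;import pickle
i,o=pickle.load(open('w4.pkl','rb'));print(plane(i,[[276,230],[224,230],[327,230],[276,181],[276,279]],.055))"
python3 -m crank '{"dp":[[2,-1,25],[2,-1,50],[2,-1,67],[2,-1,67]],"rotation":[[0,0,0],[0,0,0],[0,0,0],[0,0,0]]}' 85 40;python3 go.py .4297 -.1793 .02 -8.6
```

```text
[[ 0.42852956 -0.17879768  0.055     ]
 [ 0.39566792 -0.1737091   0.055     ]
 [ 0.46076557 -0.18382932  0.055     ]
 [ 0.43345187 -0.14757711  0.055     ]
 [ 0.42314889 -0.21287361  0.055     ]]
t: 5.4
tcp_pos: [0.4286, -0.1791, 0.0191]
ee_rot: [0.759, 0.651, 0.0, 0.0]
ft_force: [0.9, 0.1, -0.6]
grip_width: 0.0851
gripper_force: 0.0
t 5.4 tcp [ 0.4286 -0.1791  0.0191] az -8.78 grip 0.0851 0.0 ft [ 0.9  0.1 -0.6] 
DP [ 0.   1.1 -0.9] ROT [ 0.  -0.  -0.2]
```

Well centred. I close the fingers and lift.

```bash
python3 -m crank '{"dp":[[0,0,0],[0,0,0],[0,0,0],[0,0,0],[0,0,0],[0,0,0]],"rotation":[[0,0,0],[0,0,0],[0,0,0],[0,0,0],[0,0,0],[0,0,0]]}' 50 40
python3 -m crank '{"dp":[[0,0,-15],[0,0,-40],[0,0,-80],[0,0,-80]],"rotation":[[0,0,0],[0,0,0],[0,0,0],[0,0,0]]}'; python3 go.py .5638 .0711 .10 -8.6
```

```text
t: 6.15
tcp_pos: [0.4296, -0.1797, 0.0204]
ee_rot: [0.759, 0.651, 0.001, 0.001]
ft_force: [-0.0, -0.0, 6.4]
grip_width: 0.0646
gripper_force: 44.0
t: 6.65
tcp_pos: [0.4313, -0.1806, 0.1025]
ee_rot: [0.759, 0.651, 0.003, 0.004]
ft_force: [-0.0, 0.1, -1.4]
grip_width: 0.0648
gripper_force: 45.4
t 6.65 tcp [ 0.4313 -0.1806  0.1025] az -8.79 grip 0.0648 45.4 ft [-0.   0.1 -1.4] 
DP [269.   92.4   3.1] ROT [ 0.5  0.  -0.2]
```

```bash
python3 -m crank '{"dp":[[50,18,-10],[100,36,-10],[150,54,-10],[200,72,-10],[250,88,-10],[269,92,-10],[269,92,-10],[269,92,-10]],"rotation":[[0,0,0],[0,0,0],[0,0,0],[0,0,0],[0,0,0],[0,0,0],[0,0,0],[0,0,0]]}' >/dev/null; python3 go.py .5638 .0711 .035 -8.6; python3 snap.py w5 cutter_round
```

```text
t 7.65 tcp [0.5593 0.0697 0.1085] az -8.98 grip 0.0649 45.4 ft [-0.5 -0.6 -0.6] 
DP [ 2.2  4.3 73.5] ROT [-0.   0.1 -0.4]
7.65 [0.5593 0.0697 0.1085] [ 8.1020e+01  1.2000e-01 -1.7995e+02] [-0.5 -0.6 -0.6] 0.06493055217694514
cutter_round [([210.0, 192.0, 354.0, 349.0], 0.65)]
```

View pics/w5.png

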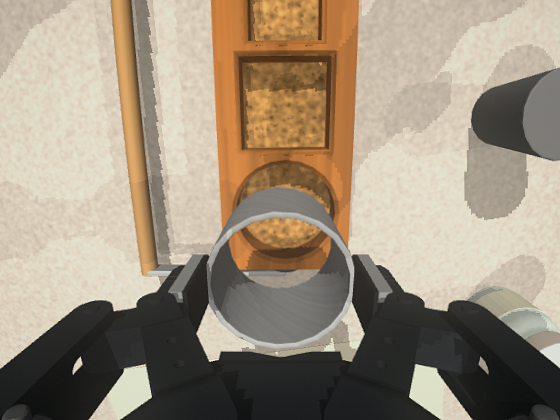

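The steel round cutter is held upright, rim centred at (281,281); its pocket is just ahead at about (285,210). I compute the offset of the held rim.

```bash
cat > rim.py <<'E'
import sys,pickle; from h import *
n,z=sys.argv[1],float(sys.argv[2]); px=np.array(eval(sys.argv[3]),float)
i,o=pickle.load(open(n+'.pkl','rb')); w=plane(i,px,z); M=R.from_quat(o['ee_rot'])
print(np.round(w,4).tolist(),'mean',np.round(w.mean(0),4),'tool-frame offset mm',np.round(M.inv().apply(w.mean(0)-o['tcp_pos'])*1000,1))
E
python3 rim.py w5 .1437 '[[208,281],[354,281],[281,213],[281,349]]'; python3 rim.py w4 .055 '[[224,230],[327,230],[276,181],[276,279]]'
python3 -c "
from h import *;import pickle
i,o=pickle.load(open('w5.pkl','rb'));print('square mouth',plane(i,[[239,54],[331,54],[328,151],[240,151]],.036).mean(0), 'round L/R',plane(i,[[234,205],[336,205]],.036).mean(0))"
```

```text
[[0.5282, 0.076, 0.1437], [0.5917, 0.0659, 0.1437], [0.5648, 0.1017, 0.1437], [0.5544, 0.0358, 0.1437]] mean [0.5598 0.0699 0.1437] tool-frame offset mm [  0.1   0.4 -35.2]
[[0.3957, -0.1737, 0.055], [0.4608, -0.1838, 0.055], [0.4335, -0.1476, 0.055], [0.4231, -0.2129, 0.055]] mean [ 0.4283 -0.1795  0.055 ] tool-frame offset mm [ 1.8 -2.7 32.2]
square mouth [0.57522304 0.1500599  0.036     ] round L/R [0.56441318 0.07787336 0.036     ]
```

```bash
python3 -m crank '{"dp":[[2,4,15],[2,4,30],[2,4,44],[2,4,52],[2,4,58],[2,4,58]],"rotation":[[0,0,0],[0,0,0],[0,0,0],[0,0,0],[0,0,0],[0,0,0]]}' ; python3 go.py .5638 .0711 .033 -8.6
```

```text
t: 8.5
tcp_pos: [0.5642, 0.074, 0.0502]
ee_rot: [0.759, 0.651, -0.0, -0.0]
ft_force: [0.1, -1.3, -1.1]
grip_width: 0.0645
gripper_force: 45.4
t 8.5 tcp [0.5642 0.074  0.0502] az -8.79 grip 0.0645 45.4 ft [ 0.1 -1.3 -1.1] 
DP [-3.   0.1 17.2] ROT [-0.   0.  -0.2]
```

```bash
python3 -m crank '{"dp":[[-2,0,6],[-2,0,12],[-2,0,17],[-2,0,19],[-2,0,19]],"rotation":[[0,0,0],[0,0,0],[0,0,0],[0,0,0],[0,0,0]]}' ; python3 go.py .5638 .0711 .03 -8.6
```

```text
t: 9.12
tcp_pos: [0.5641, 0.0721, 0.0315]
ee_rot: [0.759, 0.651, -0.0, -0.0]
ft_force: [0.4, -0.1, -1.8]
grip_width: 0.0649
gripper_force: 45.4
t 9.12 tcp [0.5641 0.0721 0.0315] az -8.78 grip 0.0649 45.4 ft [ 0.4 -0.1 -1.8] 
DP [-1.1 -0.1  1.5] ROT [-0.   0.  -0.2]
```

```bash
python3 -m crank '{"dp":[[-1,0,1],[-1,0,1],[-1,0,1],[-1,0,1],[-1,0,-40],[-1,0,-90],[-1,0,-140],[-1,0,-140]],"rotation":[[0,0,0],[0,0,0],[0,0,0],[0,0,0],[0,0,0],[0,0,0],[0,0,0],[0,0,0]]}' 85; python3 go.py .452 -.362 .10 -14.5
```

```text
t: 10.12
tcp_pos: [0.5677, 0.0709, 0.1767]
ee_rot: [0.759, 0.651, 0.005, 0.003]
ft_force: [1.1, -0.7, -0.4]
grip_width: 0.0851
gripper_force: 0.0
t 10.12 tcp [0.5677 0.0709 0.1767] az -8.8 grip 0.0851 0.0 ft [ 1.1 -0.7 -0.4] 
DP [-445.7  -48.9   74.8] ROT [ 0.6 -0.2  5.7]
```

```bash
python3 -m crank '{"dp":[[-60,-7,0],[-120,-13,0],[-180,-20,0],[-240,-26,0],[-300,-33,10],[-360,-40,30],[-420,-46,60],[-446,-49,75]],"rotation":[[0,0,1],[0,0,2],[0,0,3],[0,0,4],[0,0,5],[0,0,5.7],[0,0,5.7],[0,0,5.7]]}' 85 >/dev/null; python3 -m crank '{"dp":[[0,0,0],[0,0,0]],"rotation":[[0,0,0],[0,0,0]]}'; python3 go.py .452 -.362 .10 -14.5;python3 snap.py w6 cutter_square
```

```text
t: 11.38
tcp_pos: [0.4478, -0.3609, 0.096]
ee_rot: [0.79, 0.613, 0.0, -0.001]
ft_force: [0.2, -0.1, -0.2]
grip_width: 0.0849
gripper_force: 0.0
t 11.38 tcp [ 0.4478 -0.3609  0.096 ] az -14.44 grip 0.0849 0.0 ft [ 0.2 -0.1 -0.2] 
DP [-0.   4.3 -4. ] ROT [-0.  -0.1  0.1]
11.375 [ 0.4478 -0.3609  0.096 ] [ 7.5560e+01 -9.0000e-02 -1.7996e+02] [ 0.2 -0.1 -0.2] 0.08486174191673343
cutter_square [([244.0, 173.0, 332.0, 269.0], 0.84)]
```

```bash
python3 - <<'E'
from h import *;import pickle
np.set_printoptions(precision=4,suppress=True)
i,o=pickle.load(open('w6.pkl','rb'))
im=cv2.imread('pics/w6.png'); g=cv2.cvtColor(im,cv2.COLOR_BGR2GRAY); hsv=cv2.cvtColor(im,cv2.COLOR_BGR2HSV)
# bright thin rim: low saturation & bright
m=((hsv[...,1]<25)&(g>130)).astype(np.uint8); m[:, :225]=0; m[:,350:]=0; m[:150]=0; m[290:]=0
c=[k for k in cv2.findContours(m,cv2.RETR_EXTERNAL,cv2.CHAIN_APPROX_NONE)[0] if len(k)>20]
print([ (len(k),cv2.boundingRect(k)) for k in c])
pts=np.vstack(c).reshape(-1,2); w=plane(i,pts,.055); r=cv2.minAreaRect((w[:,:2]*1000).astype(np.float32)); print(r)
print(np.array(proj(i,[[.452,-.362,.055]])))
E
python3 rim.py w6 .055 '[[244,268],[332,268]]'
```

```text
[(622, (243, 188, 86, 81))]
((450.8456115722656, -361.970703125), (56.13679504394531, 55.91461181640625), 74.76048278808594)
[[286.6412 229.5708]]
[[0.4166, -0.3817, 0.055], [0.4756, -0.397, 0.055]] mean [ 0.4461 -0.3894  0.055 ] tool-frame offset mm [-28.1   5.4  41. ]
```

The rim fit measures 56.1 x 55.9 mm, centred at (0.4508,-0.3620), azimuth -15.2°. Grasp it.

```bash
python3 go.py .4508 -.362 .022 -15.2; python3 -m crank '{"dp":[[0,3,25],[0,3,50],[0,3,74],[0,3,74]],"rotation":[[0,0,0.7],[0,0,0.7],[0,0,0.7],[0,0,0.7]]}' 85 >/dev/null; python3 -m crank '{"dp":[[0,0,0],[0,0,0],[0,0,0],[0,0,0],[0,0,0],[0,0,0]],"rotation":[[0,0,0],[0,0,0],[0,0,0],[0,0,0],[0,0,0],[0,0,0]]}' 40; python3 -m crank '{"dp":[[0,0,-15],[0,0,-50],[0,0,-100],[0,0,-100]],"rotation":[[0,0,0],[0,0,0],[0,0,0],[0,0,0]]}'; python3 go.py .5757 .1502 .12 -8.6
```

```text
t 11.47 tcp [ 0.4489 -0.3604  0.0968] az -14.31 grip 0.0852 0.0 ft [ 0.1 -0.   0.7] 
DP [-1.2  2.2 74.8] ROT [ 0.  -0.1  0.9]
t: 12.72
tcp_pos: [0.4517, -0.3638, 0.0246]
ee_rot: [0.794, 0.608, 0.001, 0.002]
ft_force: [-0.2, 0.1, 5.9]
grip_width: 0.0541
gripper_force: 42.9
t: 13.22
tcp_pos: [0.4526, -0.3661, 0.128]
ee_rot: [0.794, 0.607, 0.001, 0.005]
ft_force: [-0.7, -0.5, -0.7]
grip_width: 0.0547
gripper_force: 42.5
t 13.22 tcp [ 0.4526 -0.3661  0.128 ] az -15.21 grip 0.0547 42.5 ft [-0.7 -0.5 -0.7] 
DP [530.6 -16.7   5.5] ROT [ 0.5  0.3 -6.6]
```

```bash
python3 -m crank '{"dp":[[62,-2,0],[124,-4,0],[186,-6,0],[248,-8,0],[310,-10,0],[372,-12,0],[434,-14,0],[496,-16,0]],"rotation":[[0,0,-1],[0,0,-2],[0,0,-3],[0,0,-4],[0,0,-5],[0,0,-6],[0,0,-6.6],[0,0,-6.6]]}' >/dev/null; python3 go.py .5757 .1502 .12 -8.6
```

```text
t 14.22 tcp [0.5645 0.1216 0.1223] az -8.6 grip 0.0548 42.6 ft [ 1.4  0.3 -1.5] 
DP [29.9  6.8  2.3] ROT [-0.  0. -0.]
```

```bash
python3 -m crank '{"dp":[[30,7,2],[30,7,2],[30,7,2]],"rotation":[[0,0,0],[0,0,0],[0,0,0]]}' >/dev/null; python3 go.py .5757 .1502 .036 -8.6;python3 snap.py w7 cutter_square cutter_round
cat > held.py <<'E'
import sys,pickle; from h import *
n,z=sys.argv[1],float(sys.argv[2]); i,o=pickle.load(open(n+'.pkl','rb')); im=cv2.imread(f'pics/{n}.png'); g=cv2.cvtColor(im,cv2.COLOR_BGR2GRAY); s=cv2.cvtColor(im,cv2.COLOR_BGR2HSV)[...,1]
l,t,r,b=map(int,sys.argv[3:7]); m=((s<30)&(g>int(sys.argv[7]))).astype(np.uint8); k=np.zeros_like(m); k[t:b,l:r]=1; m*=k
c=[q for q in cv2.findContours(m,cv2.RETR_EXTERNAL,cv2.CHAIN_APPROX_NONE)[0] if len(q)>40]; print([(len(q),cv2.boundingRect(q)) for q in c])
w=plane(i,np.vstack(c).reshape(-1,2),z); q=cv2.minAreaRect((w[:,:2]*1000).astype(np.float32)); print(q); p=np.r_[np.array(q[0])/1000,z]
print('tool offset',R.from_quat(o['ee_rot']).inv().apply(p-o['tcp_pos'])*1000)
E
python3 held.py w7 .155 200 190 360 370 130
```

```text
t 14.6 tcp [0.5757 0.1468 0.1201] az -8.67 grip 0.0545 42.6 ft [-0.4 -1.3 -0.2] 
DP [ 3.6 -0.4 84.1] ROT [-0.1  0.1 -0.1]
14.6 [0.5757 0.1468 0.1201] [ 8.1330e+01  1.2000e-01 -1.7994e+02] [-0.4 -1.3 -0.2] 0.05445440955549206
cutter_square []
cutter_round [([240.0, 258.0, 322.0, 353.0], 0.77)]
[(306, (211, 322, 121, 32)), (76, (221, 293, 7, 37)), (92, (301, 276, 9, 46)), (709, (215, 211, 145, 119)), (49, (301, 193, 12, 23)), (59, (225, 193, 19, 23))]
((576.6814575195312, 148.93531799316406), (78.23062896728516, 60.225284576416016), 76.15213012695312)
tool offset [  2.21446789   0.62871864 -34.85762344]
```

View pics/w7.png

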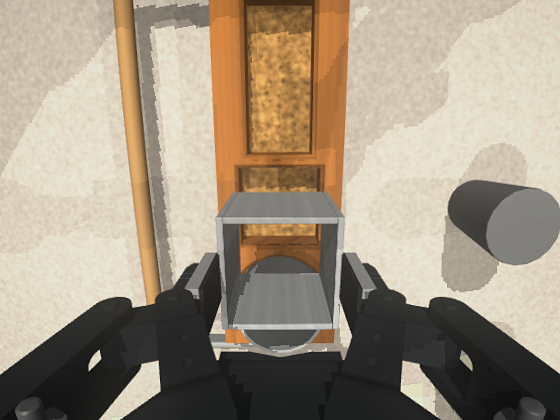

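The square cutter is held level with its rim at (217,216)-(340,329), just short of its pocket mouth at (237-323, 165). The round cutter is visible standing in its pocket behind it.

```bash
python3 rim.py w7 .153 '[[217,216],[344,216],[340,329],[219,329]]'; python3 rim.py w7 .036 '[[236,165],[325,165]]'
python3 -m crank '{"dp":[[2,0,20],[2,0,40],[2,0,55],[2,0,66],[2,0,66]],"rotation":[[0,0,0],[0,0,0],[0,0,0],[0,0,0],[0,0,0]]}' ; python3 go.py .5757 .1502 .036 -8.6
```

```text
[[0.554, 0.1809, 0.153], [0.607, 0.1728, 0.153], [0.5998, 0.1178, 0.153], [0.5435, 0.1264, 0.153]] mean [0.5761 0.1495 0.153 ] tool-frame offset mm [  2.7  -0.1 -32.9]
[[0.5479, 0.189, 0.036], [0.6154, 0.1787, 0.036]] mean [0.5817 0.1839 0.036 ] tool-frame offset mm [37.7  0.4 84.1]
t: 15.38
tcp_pos: [0.5759, 0.1501, 0.0539]
ee_rot: [0.758, 0.652, -0.001, -0.0]
ft_force: [0.1, 0.0, -0.7]
grip_width: 0.0544
gripper_force: 42.6
t 15.38 tcp [0.5759 0.1501 0.0539] az -8.62 grip 0.0544 42.6 ft [ 0.1  0.  -0.7] 
DP [ 0.1 -0.2 17.9] ROT [-0.1  0.  -0. ]
```

```bash
python3 -m crank '{"dp":[[-1,0,5],[-1,0,10],[-1,0,15],[-1,0,18],[-1,0,18]],"rotation":[[0,0,0],[0,0,0],[0,0,0],[0,0,0],[0,0,0]]}' ; python3 go.py .5757 .1502 .034 -8.6
```

```text
t: 16.0
tcp_pos: [0.5762, 0.1495, 0.0363]
ee_rot: [0.758, 0.652, -0.0, -0.0]
ft_force: [-0.1, -0.1, -0.3]
grip_width: 0.0545
gripper_force: 42.6
t 16.0 tcp [0.5762 0.1495 0.0363] az -8.59 grip 0.0545 42.6 ft [-0.1 -0.1 -0.3] 
DP [ 0.6 -0.6  2.3] ROT [-0.  0.  0.]
```

```bash
python3 -m crank '{"dp":[[0,0,1],[0,0,1],[0,0,1],[0,0,1],[0,0,-40],[0,0,-90],[0,0,-130],[0,0,-130]],"rotation":[[0,0,0],[0,0,0],[0,0,0],[0,0,0],[0,0,0],[0,0,0],[0,0,0],[0,0,0]]}' 85 >/dev/null; python3 snap.py w8;  python3 go.py .6045 -.221 .10 43
```

```text
17.0 [0.5794 0.1497 0.171 ] [ 81.41  -0.21 179.53] [0.3 0.  0.2] 0.08517060631431578
t 17.05 tcp [0.5776 0.1496 0.1685] az -8.59 grip 0.0851 0.0 ft [-0.   0.5  0.1] 
DP [-362.5   81.7   68.1] ROT [  0.2  -0.  -51.6]
```

```bash
python3 -m crank '{"dp":[[-55,12,-10],[-110,25,-10],[-165,37,-10],[-220,50,0],[-275,62,20],[-330,75,40],[-362,82,65],[-362,82,65]],"rotation":[[0,0,-6],[0,0,-13],[0,0,-20],[0,0,-28],[0,0,-36],[0,0,-44],[0,0,-51.6],[0,0,-51.6]]}' 85 >/dev/null; python3 -m crank '{"dp":[[0,0,0],[0,0,0]],"rotation":[[0,0,0],[0,0,0]]}'>/dev/null;  python3 go.py .6045 -.221 .10 43; python3 snap.py w9 cutter_long; python3 held.py w9 .055 220 120 350 330 130
```

```text
t 18.3 tcp [ 0.6044 -0.2183  0.102 ] az 43.17 grip 0.0851 0.0 ft [ 0.9 -1.1  0.1] 
DP [-2.  -1.8  2. ] ROT [ 0.1 -0.   0.2]
18.3 [ 0.6044 -0.2183  0.102 ] [ 1.3317e+02 -1.0000e-02  1.7991e+02] [ 0.9 -1.1  0.1] 0.08511835207343313
cutter_long [([244.0, 145.0, 309.0, 296.0], 0.72)]
[(45, (341, 235, 9, 16)), (735, (244, 151, 65, 145)), (256, (282, 120, 68, 70))]
((608.0234985351562, -203.0601806640625), (72.5615234375, 123.277587890625), 42.9794807434082)
tool offset [ 8.62087419 12.97253722 47.02334358]
```

```bash
for th in 130 150; do python3 held.py w9 .055 243 150 310 297 $th; done; python3 go.py .6045 -.221 .025 43
```

```text
[(735, (244, 151, 65, 145))]
((603.7172241210938, -220.52435302734375), (42.371070861816406, 103.5758285522461), 42.80824661254883)
tool offset [-1.16950428 -2.11683425 46.99738708]
[(121, (301, 241, 5, 55)), (165, (246, 201, 3, 83)), (110, (304, 152, 5, 54)), (59, (275, 152, 28, 3)), (65, (245, 152, 4, 32))]
((604.145751953125, -220.36891174316406), (41.67753982543945, 103.02993774414062), 42.68719482421875)
tool offset [-1.34933478 -1.69795636 46.99802346]
t 18.4 tcp [ 0.6044 -0.2188  0.1023] az 43.16 grip 0.0851 0.0 ft [ 0.7 -0.4  0.2] 
DP [-1.6 -1.5 77.3] ROT [0.1 0.  0.2]
```

The rim fit measures 42.4 x 103.6 mm at azimuth 42.8°. Grasp it.

```bash
python3 -m crank '{"dp":[[-1,-2,25],[-1,-2,50],[-1,-2,77],[-1,-2,77]],"rotation":[[0,0,0.3],[0,0,0.3],[0,0,0.3],[0,0,0.3]]}' 85 >/dev/null; python3 -m crank '{"dp":[[0,0,0],[0,0,0],[0,0,0],[0,0,0],[0,0,0],[0,0,0],[0,0,0]],"rotation":[[0,0,0],[0,0,0],[0,0,0],[0,0,0],[0,0,0],[0,0,0],[0,0,0]]}' 25 50; python3 -m crank '{"dp":[[0,0,-15],[0,0,-50],[0,0,-100],[0,0,-100]],"rotation":[[0,0,0],[0,0,0],[0,0,0],[0,0,0]]}'; python3 go.py .5904 .2471 .125 -8.6
```

```text
t: 19.77
tcp_pos: [0.6042, -0.2231, 0.0266]
ee_rot: [0.401, 0.916, 0.0, 0.002]
ft_force: [-0.4, 0.8, 6.8]
grip_width: 0.0401
gripper_force: 51.0
t: 20.27
tcp_pos: [0.6057, -0.225, 0.1305]
ee_rot: [0.401, 0.916, 0.0, 0.005]
ft_force: [0.6, -0.9, -1.1]
grip_width: 0.04
gripper_force: 50.8
t 20.27 tcp [ 0.6057 -0.225   0.1305] az 42.69 grip 0.04 50.8 ft [ 0.6 -0.9 -1.1] 
DP [357.5 308.8   3.3] ROT [ 0.5  0.4 51.3]
```

```bash
python3 -m crank '{"dp":[[40,34,-15],[85,72,-15],[130,110,-15],[175,150,-15],[220,188,-15],[265,227,-15],[310,266,-10],[345,297,0]],"rotation":[[0,0,6],[0,0,12],[0,0,19],[0,0,26],[0,0,33],[0,0,40],[0,0,46],[0,0,51.3]]}' >/dev/null; python3 -m crank '{"dp":[[0,0,0],[0,0,0]],"rotation":[[0,0,0],[0,0,0]]}'>/dev/null; python3 go.py .5904 .2471 .12 -8.6
```

```text
t 21.52 tcp [0.5862 0.2312 0.1237] az -8.57 grip 0.0403 50.9 ft [-0.  -0.8 -1. ] 
DP [16.4  1.8  3.6] ROT [-0.1  0.1  0. ]
```

```bash
python3 -m crank '{"dp":[[16,2,4],[16,2,4],[16,2,4]],"rotation":[[0,0,0],[0,0,0],[0,0,0]]}' >/dev/null; python3 go.py .5904 .2471 .055 -8.6; python3 snap.py w10 cutter_long
```

```text
t 21.9 tcp [0.5913 0.2471 0.1206] az -8.62 grip 0.0403 50.9 ft [-0.3  0.  -0.7] 
DP [-0.2 -0.9 65.6] ROT [-0.  0. -0.]
21.9 [0.5913 0.2471 0.1206] [ 8.1380e+01  3.0000e-02 -1.7999e+02] [-0.3  0.  -0.7] 0.040259252073933764
cutter_long [([229.0, 146.0, 330.0, 356.0], 0.7)]
```

View pics/w10.png

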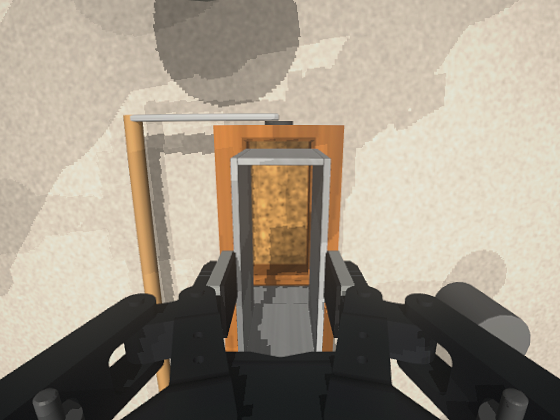

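The long cutter hangs level, far rim edge from (231,161) to (330,161), and the pocket beyond it has its far mouth edge near row 138.

```bash
python3 rim.py w10 .150 '[[231,162],[330,162]]'; python3 rim.py w10 .095 '[[239,149],[322,149]]'; python3 rim.py w10 .036 '[[245,137],[315,137]]'
python3 -m crank '{"dp":[[0,0,20],[0,0,40],[0,0,55],[0,0,65],[0,0,65]],"rotation":[[0,0,0],[0,0,0],[0,0,0],[0,0,0],[0,0,0]]}' ; python3 go.py .5904 .2471 .036 -8.6
```

```text
[[0.5792, 0.3023, 0.15], [0.6197, 0.2961, 0.15]] mean [0.5995 0.2992 0.15  ] tool-frame offset mm [ 52.7   0.2 -29.5]
[[0.576, 0.3041, 0.095], [0.6235, 0.2969, 0.095]] mean [0.5998 0.3005 0.095 ] tool-frame offset mm [54.   0.3 25.5]
[[0.5742, 0.3092, 0.036], [0.6263, 0.3012, 0.036]] mean [0.6002 0.3052 0.036 ] tool-frame offset mm [58.8  0.1 84.5]
t: 22.62
tcp_pos: [0.5907, 0.2475, 0.0549]
ee_rot: [0.758, 0.652, -0.001, -0.0]
ft_force: [0.3, 0.3, -1.1]
grip_width: 0.0401
gripper_force: 50.9
t 22.62 tcp [0.5907 0.2475 0.0549] az -8.6 grip 0.0401 50.9 ft [ 0.3  0.3 -1.1] 
DP [-0.4 -0.3 18.9] ROT [-0.1  0.   0. ]
```

```bash
python3 -m crank '{"dp":[[0,0,5],[0,0,10],[0,0,15],[0,0,18],[0,0,18]],"rotation":[[0,0,0],[0,0,0],[0,0,0],[0,0,0],[0,0,0]]}'; python3 -m crank '{"dp":[[0,0,0],[0,0,0],[0,0,0],[0,0,0],[0,0,-40],[0,0,-90],[0,0,-130],[0,0,-130]],"rotation":[[0,0,0],[0,0,0],[0,0,0],[0,0,0],[0,0,0],[0,0,0],[0,0,0],[0,0,0]]}' 85; python3 -m crank '{"dp":[[-50,-50,-20],[-100,-100,-40],[-100,-100,-40],[-100,-100,-40]],"rotation":[[0,0,0],[0,0,0],[0,0,0],[0,0,0]]}'; python3 snap.py w11 cutter_round cutter_square cutter_long
```

```text
t: 23.25
tcp_pos: [0.5909, 0.2477, 0.0372]
ee_rot: [0.758, 0.652, -0.0, -0.0]
ft_force: [0.0, -0.3, -1.5]
grip_width: 0.0407
gripper_force: 50.9
t: 24.25
tcp_pos: [0.5942, 0.2482, 0.1724]
ee_rot: [0.758, 0.652, 0.004, 0.002]
ft_force: [0.5, -0.3, -0.6]
grip_width: 0.0851
gripper_force: 0.0
t: 24.75
tcp_pos: [0.4763, 0.1629, 0.2076]
ee_rot: [0.758, 0.652, 0.0, -0.001]
ft_force: [-0.3, 0.0, 1.1]
grip_width: 0.0849
gripper_force: 0.0
24.75 [0.4763 0.1629 0.2076] [ 8.1340e+01 -7.0000e-02 -1.7995e+02] [-0.3  0.   1.1] 0.08486900012088085
cutter_round [([338.0, 228.0, 411.0, 300.0], 0.93)]
cutter_square [([341.0, 160.0, 415.0, 221.0], 0.87)]
cutter_long [([353.0, 20.0, 420.0, 144.0], 0.91)]
```

View pics/w11.png

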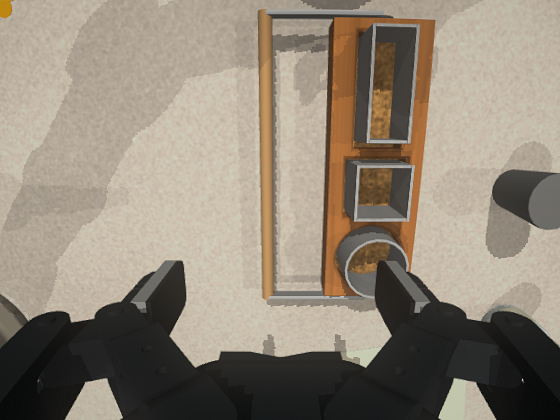

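All three cutters stand in their own pockets: long (373-419, 25-142), square (355-414, 161-221) and round near (375,268). The crossbar is at column 266. I check these numbers and the bar position.

```bash
python3 rim.py w11 .065 '[[373,24],[420,25],[412,143],[368,142]]';python3 rim.py w11 .065 '[[357,161],[414,165],[410,221],[355,218]]'; python3 rim.py w11 .065 '[[376,269]]'; python3 rim.py w11 .024 '[[265,12],[267,297],[266,155]]'; python3 -c "
from h import *;import pickle
a=pickle.load(open('w1.pkl','rb'))[0];b=pickle.load(open('w11.pkl','rb'))[0]
print(tri([(a,[[243,75],[249,292]]),(b,[[265,11],[267,299]])]))"; python3 go.py .465 .187 .10 -8.6
```

```text
[[0.5796, 0.3032, 0.065], [0.6211, 0.2972, 0.065], [0.607, 0.1955, 0.065], [0.5656, 0.2024, 0.065]] mean [0.5933 0.2496 0.065 ] tool-frame offset mm [103.2 102.8 142.6]
[[0.5536, 0.1862, 0.065], [0.6078, 0.1744, 0.065], [0.6012, 0.1188, 0.065], [0.5465, 0.1304, 0.065]] mean [0.5773 0.1524 0.065 ] tool-frame offset mm [  4.7 101.6 142.5]
[[0.5634, 0.0718, 0.065]] mean [0.5634 0.0718 0.065 ] tool-frame offset mm [-77.  100.  142.4]
[[0.4883, 0.3391, 0.024], [0.4406, 0.0341, 0.024], [0.467, 0.2013, 0.024]] mean [0.4653 0.1915 0.024 ] tool-frame offset mm [ 26.4 -15.  183.6]
[[ 4.88073335e-01  3.36578319e-01  3.54137444e-02  3.77149568e-04]
 [ 4.36502429e-01  1.37827521e-02 -9.58574512e-03  1.50454963e-03]]
t 24.95 tcp [0.4777 0.1647 0.2068] az -8.52 grip 0.085 0.0 ft [-0.6 -0.  -0. ] 
DP [ 20.3 -15.8 106.8] ROT [-0.   0.   0.1]
```

```bash
python3 -m crank '{"dp":[[20,-16,40],[20,-16,80],[20,-16,120],[20,-16,150],[20,-16,150]],"rotation":[[0,0,0],[0,0,0],[0,0,0],[0,0,0],[0,0,0]]}' 55; python3 go.py .465 .187 .013 -8.6
```

```text
t: 25.58
tcp_pos: [0.4625, 0.1854, 0.0548]
ee_rot: [0.758, 0.652, -0.003, -0.0]
ft_force: [0.5, 0.4, 0.8]
grip_width: 0.0551
gripper_force: 0.0
t 25.57 tcp [0.4625 0.1854 0.0548] az -8.56 grip 0.0551 0.0 ft [0.5 0.4 0.8] 
DP [ 2.2  2.4 41.8] ROT [-0.3  0.3  0. ]
```

```bash
python3 -m crank '{"dp":[[1,2,15],[1,2,30],[1,2,42],[1,2,42]],"rotation":[[0,0,0],[0,0,0],[0,0,0],[0,0,0]]}'; python3 -m crank '{"dp":[[0,0,0],[0,0,0],[0,0,0],[0,0,0],[0,0,0],[0,0,0]],"rotation":[[0,0,0],[0,0,0],[0,0,0],[0,0,0],[0,0,0],[0,0,0]]}' 8 30;  python3 go.py .465 .187 .013 -8.6
```

```text
t: 26.08
tcp_pos: [0.4657, 0.1863, 0.0146]
ee_rot: [0.758, 0.652, -0.001, -0.0]
ft_force: [-0.3, -0.8, -0.6]
grip_width: 0.0551
gripper_force: 0.0
t: 26.82
tcp_pos: [0.4667, 0.1867, 0.0157]
ee_rot: [0.758, 0.652, 0.0, -0.0]
ft_force: [0.3, 0.7, 0.3]
grip_width: 0.0082
gripper_force: 0.0
t 26.82 tcp [0.4667 0.1867 0.0157] az -8.59 grip 0.0082 0.0 ft [0.3 0.7 0.3] 
DP [ 0.1 -1.7  2.7] ROT [ 0. -0.  0.]
```

The gripper closed to 8 mm with zero force, so the bar is not between the pads. I look for it with code.

```bash
python3 snap.py w12 handle; python3 - <<'E'
from h import *
for c in ['scene','top']:
    im=imaging.grab_frame(c); cv2.imwrite(f'pics/{c}1.png',im[:,:,::-1])
    print(c,[(np.round(d['box']).tolist(),round(d['conf'],2)) for d in imaging.look_for(c,'handle')])
im=cv2.imread('pics/w12.png'); h=cv2.cvtColor(im,cv2.COLOR_BGR2HSV)
for r in range(20,300,20):
    m=np.where((h[r,:,0]>10)&(h[r,:,0]<20)&(h[r,:,1]>105)&(h[r,:,2]>90))[0]
    g=np.split(m,np.where(np.diff(m)>2)[0]+1); print(r,[(int(a[0]),int(a[-1])) for a in g if len(a)>3])
E
```

```text
26.825 [0.4667 0.1867 0.0157] [ 81.41  -0.   180.  ] [0.3 0.7 0.3] 0.00817431079388863
handle [([260.0, 0.0, 560.0, 359.0], 0.23)]
scene [([300.0, 196.0, 400.0, 278.0], 0.78)]
top [([181.0, 197.0, 288.0, 244.0], 0.77)]
20 [(260, 290), (436, 487)]
40 [(260, 290), (435, 485)]
60 [(261, 290), (433, 483)]
80 [(261, 290), (431, 481)]
100 [(261, 290), (429, 478)]
120 [(261, 289), (427, 476)]
140 [(262, 289), (425, 473)]
160 [(262, 289), (423, 471)]
180 [(262, 289), (421, 468)]
200 [(263, 289), (419, 465)]
220 [(263, 289), (394, 400), (417, 468)]
240 [(263, 288), (391, 410), (414, 488), (555, 559)]
260 [(272, 288), (389, 404), (411, 442)]
280 [(272, 288), (392, 396), (409, 439)]
```

```bash
python3 - <<'E'
from h import *;import pickle
i,o=pickle.load(open('w12.pkl','rb')); M=cv2.Rodrigues(np.array(i['rvec']))[0]; C=-M.T@np.ravel(i['tvec']);print('cam',C)
cx=np.array([.9888,-.1495,0]);cy=np.array([.1495,.9888,0]);H=np.array([.5787,.170,.024])
for th in (0,.1,.2,.3):
    B=H-.115*np.cos(th)*cx+[0,0,.115*np.sin(th)]
    v=C-B; v-=v@cy*cy; v/=np.linalg.norm(v); s=np.cross(cy,v)
    for y in (.0,.06,.15):
        p=proj(i,[B+y*cy+7e-3*s,B+y*cy-7e-3*s]); print(th,y,np.round(p,0).tolist())
G=o['tcp_pos']; print('tip px',proj(i,[G,G+[0,0,.019],G+.004*cx,G-.004*cx]).round().tolist())
im=cv2.imread('pics/w12.png')
for r in (250,270,290,310,330,350): print(r,[im[r,c].tolist() for c in range(255,306,5)])
E
```

```text
cam [0.4767055  0.25336491 0.17900665]
0 0.0 [[290.0, 259.0], [263.0, 259.0]]
0 0.06 [[291.0, 141.0], [261.0, 141.0]]
0 0.15 [[292.0, -74.0], [259.0, -74.0]]
0.1 0.0 [[292.0, 268.0], [263.0, 268.0]]
0.1 0.06 [[293.0, 142.0], [261.0, 142.0]]
0.1 0.15 [[295.0, -91.0], [259.0, -91.0]]
0.2 0.0 [[297.0, 279.0], [266.0, 279.0]]
0.2 0.06 [[299.0, 143.0], [264.0, 143.0]]
0.2 0.15 [[301.0, -110.0], [262.0, -110.0]]
0.3 0.0 [[305.0, 291.0], [271.0, 291.0]]
0.3 0.06 [[308.0, 145.0], [270.0, 145.0]]
0.3 0.15 [[312.0, -133.0], [269.0, -132.0]]
tip px [[280.0, 253.0], [280.0, 268.0], [287.0, 253.0], [273.0, 253.0]]
250 [[210, 227, 231], [119, 125, 128], [125, 130, 132], [47, 50, 53], [95, 146, 189], [91, 138, 179], [79, 118, 152], [46, 51, 56], [120, 127, 129], [120, 126, 128], [206, 225, 231]]
270 [[121, 128, 131], [120, 126, 129], [113, 119, 122], [42, 46, 52], [94, 146, 191], [88, 135, 177], [82, 127, 164], [41, 46, 51], [111, 117, 120], [119, 125, 127], [120, 127, 129]]
290 [[45, 49, 52], [44, 48, 51], [81, 86, 88], [31, 36, 40], [79, 121, 159], [102, 162, 213], [87, 136, 179], [32, 36, 41], [77, 81, 83], [43, 46, 49], [44, 48, 50]]
310 [[40, 42, 44], [32, 35, 39], [31, 35, 39], [29, 34, 39], [76, 119, 156], [72, 114, 150], [84, 133, 176], [37, 40, 43], [37, 41, 45], [31, 35, 38], [40, 42, 44]]
330 [[24, 26, 30], [28, 30, 32], [40, 43, 45], [53, 80, 103], [74, 117, 155], [71, 114, 150], [77, 123, 163], [91, 100, 106], [71, 74, 75], [31, 33, 35], [25, 28, 31]]
350 [[28, 29, 31], [22, 24, 25], [50, 82, 110], [64, 105, 140], [73, 116, 154], [69, 114, 149], [62, 100, 132], [115, 127, 135], [171, 189, 203], [33, 35, 35], [39, 38, 38]]
```

The bar is still folded at θ=0, and the fingers sit above it with the bar showing through the gap, so the tips sit higher than nominal. I open, go 10 mm lower and retry, watching the force.

```bash
python3 -m crank '{"dp":[[0,0,0],[0,0,0],[0,0,0],[0,-1,4],[0,-1,7],[0,-1,10],[0,-1,10]],"rotation":[[0,0,0],[0,0,0],[0,0,0],[0,0,0],[0,0,0],[0,0,0],[0,0,0]]}' 45 30; python3 -m crank '{"dp":[[0,0,0],[0,0,0],[0,0,0],[0,0,0],[0,0,0]],"rotation":[[0,0,0],[0,0,0],[0,0,0],[0,0,0],[0,0,0]]}' 4 30
```

```text
t: 28.0
tcp_pos: [0.4654, 0.1866, 0.0053]
ee_rot: [0.758, 0.652, -0.0, -0.0]
ft_force: [-0.7, 0.5, -0.8]
grip_width: 0.045
gripper_force: 0.0
t: 28.62
tcp_pos: [0.4647, 0.187, 0.0058]
ee_rot: [0.758, 0.652, -0.001, -0.001]
ft_force: [-4.3, -0.2, 5.4]
grip_width: 0.011
gripper_force: 28.9
```

The bar is now gripped (29 N). I swing it along the arc, checking halfway.

```bash
python3 -m crank '{"dp":[[0,0.9,-14],[0,3.4,-28],[0,7.7,-41],[0,13.5,-54],[0,20.8,-66],[0,29.5,-77],[0,29.5,-77]],"rotation":[[0,0,0],[0,0,0],[0,0,0],[0,0,0],[0,0,0],[0,0,0],[0,0,0]]}' - 50
```

```text
t: 29.5
tcp_pos: [0.4967, 0.1822, 0.0837]
ee_rot: [0.758, 0.652, 0.001, 0.001]
ft_force: [0.1, 0.1, 0.2]
grip_width: 0.0043
gripper_force: 0.0
```

It slipped off the tips, so I need a deeper grip. I open, return and descend in small monitored steps.

```bash
python3 -m crank '{"dp":[[0,-10,-10],[0,-29.5,0],[0,-29.5,20],[0,-29.5,40],[0,-29.5,60],[0,-29.5,77],[0,-29.5,77]],"rotation":[[0,0,0],[0,0,0],[0,0,0],[0,0,0],[0,0,0],[0,0,0],[0,0,0]]}' 35 60;  python3 snap.py w13; python3 - <<'E'
from h import *
im=cv2.imread('pics/w13.png'); h=cv2.cvtColor(im,cv2.COLOR_BGR2HSV)
for r in range(20,300,40):
    m=np.where((h[r,:,0]>10)&(h[r,:,0]<20)&(h[r,:,1]>105)&(h[r,:,2]>90))[0]
    g=np.split(m,np.where(np.diff(m)>2)[0]+1); print(r,[(int(a[0]),int(a[-1])) for a in g if len(a)>3])
E
python3 -m crank '{"dp":[[0,0,1],[0,0,2],[0,0,3],[0,0,3]],"rotation":[[0,0,0],[0,0,0],[0,0,0],[0,0,0]]}'; python3 -m crank '{"dp":[[0,0,1],[0,0,2],[0,0,3],[0,0,3]],"rotation":[[0,0,0],[0,0,0],[0,0,0],[0,0,0]]}'
```

```text
t: 30.38
tcp_pos: [0.4638, 0.1865, 0.0045]
ee_rot: [0.758, 0.652, -0.002, -0.001]
ft_force: [0.4, -0.1, 0.9]
grip_width: 0.0352
gripper_force: 0.0
30.375 [0.4638 0.1865 0.0045] [ 8.1430e+01  1.0000e-01 -1.7982e+02] [ 0.4 -0.1  0.9] 0.03521518959049905
20 [(265, 298), (457, 510)]
60 [(266, 298), (453, 506)]
100 [(266, 297), (449, 501)]
140 [(267, 297), (444, 495)]
180 [(267, 296), (439, 489)]
220 [(267, 295), (434, 482)]
260 [(268, 295), (429, 461)]
t: 30.92
tcp_pos: [0.4658, 0.1868, 0.0027]
ee_rot: [0.758, 0.652, 0.0, 0.0]
ft_force: [-0.9, -1.0, 0.3]
grip_width: 0.0351
gripper_force: 0.0
t: 31.42
tcp_pos: [0.4656, 0.1868, -0.0005]
ee_rot: [0.758, 0.652, -0.0, -0.0]
ft_force: [0.3, -0.1, -0.4]
grip_width: 0.0347
gripper_force: 0.0
```

```bash
python3 -m crank '{"dp":[[0,0,1],[0,0,2],[0,0,4],[0,0,5],[0,0,5]],"rotation":[[0,0,0],[0,0,0],[0,0,0],[0,0,0],[0,0,0]]}'; python3 -m crank '{"dp":[[0,0,0],[0,0,0]],"rotation":[[0,0,0],[0,0,0]]}' 18 60;  python3 -m crank '{"dp":[[0,0,0],[0,0,0],[0,0,0],[0,0,0]],"rotation":[[0,0,0],[0,0,0],[0,0,0],[0,0,0]]}' 4 60
```

```text
t: 32.05
tcp_pos: [0.4656, 0.1867, -0.0055]
ee_rot: [0.758, 0.652, -0.0, -0.0]
ft_force: [-0.0, 0.2, 0.4]
grip_width: 0.0351
gripper_force: 0.0
t: 32.3
tcp_pos: [0.4658, 0.1868, -0.0053]
ee_rot: [0.758, 0.652, 0.0, 0.0]
ft_force: [0.1, 0.3, 0.6]
grip_width: 0.0177
gripper_force: 0.0
t: 32.8
tcp_pos: [0.4646, 0.187, -0.0052]
ee_rot: [0.758, 0.652, -0.001, -0.001]
ft_force: [-3.0, 0.4, 5.4]
grip_width: 0.0114
gripper_force: 58.7
```

Gripped at 59 N. I lift to about 28° and check.

```bash
python3 -m crank '{"dp":[[0,0.5,-9],[0,1.5,-18],[0,3.4,-28],[0,6,-37],[0,9.5,-46],[0,13.5,-54],[0,13.5,-54]],"rotation":[[0,0,0],[0,0,0],[0,0,0],[0,0,0],[0,0,0],[0,0,0],[0,0,0]]}'
```

```text
t: 33.67
tcp_pos: [0.4764, 0.1852, 0.049]
ee_rot: [0.758, 0.652, -0.002, -0.002]
ft_force: [-7.3, 1.9, -1.2]
grip_width: 0.0116
gripper_force: 58.8
```

```bash
python3 -m crank '{"dp":[[0,7.5,-12],[0,16,-23],[0,26.5,-33],[0,37.2,-41.3],[0,49.5,-48.5],[0,62.2,-54],[0,81.5,-59.3],[0,81.5,-59.3]],"rotation":[[0,0,0],[0,0,0],[0,0,0],[0,0,0],[0,0,0],[0,0,0],[0,0,0],[0,0,0]]}'
```

```text
t: 34.67
tcp_pos: [0.5665, 0.1725, 0.1134]
ee_rot: [0.758, 0.652, 0.006, 0.004]
ft_force: [0.7, 9.5, 11.4]
grip_width: 0.0112
gripper_force: 64.1
```

```bash
python3 -m crank '{"dp":[[0,10,-1.3],[0,20,-1.7],[0,30,-1.3],[0,40,0],[0,49,2],[0,56,4],[0,56,4]],"rotation":[[0,0,0],[0,0,0],[0,0,0],[0,0,0],[0,0,0],[0,0,0],[0,0,0]]}'
```

```text
t: 35.55
tcp_pos: [0.6172, 0.1646, 0.1044]
ee_rot: [0.758, 0.652, 0.002, 0.001]
ft_force: [2.3, -5.4, 3.4]
grip_width: 0.0111
gripper_force: 67.3
```

The handle is at about 109-110°. I release and lift straight off.

```bash
python3 -m crank '{"dp":[[0,0,0],[0,0,0],[0,0,0],[0,0,0]],"rotation":[[0,0,0],[0,0,0],[0,0,0],[0,0,0]]}' 60; python3 -m crank '{"dp":[[0,0,-20],[0,0,-50],[0,0,-90],[0,0,-120],[0,-60,-140],[0,-110,-140],[0,-110,-140],[0,-110,-140]],"rotation":[[0,0,0],[0,0,0],[0,0,0],[0,0,0],[0,0,0],[0,0,0],[0,0,0],[0,0,0]]}'; python3 snap.py w14 handle cutter_round cutter_square cutter_long; python3 - <<'E'
from h import *;import pickle
i,o=pickle.load(open('w14.pkl','rb'))
cx=np.array([.9888,-.1495,0]);cy=np.array([.1495,.9888,0]);H=np.array([.5787,.170,.024])
for th in (1.57,1.85,1.92): print(th,[proj(i,[H-.115*np.cos(th)*cx+[0,0,.115*np.sin(th)]+y*cy]).round(0).tolist() for y in (-.1,0,.06,.15)])
for n,y in (('r',-.1),('s',-.02),('l',.078)): print(n,proj(i,[H+y*cy+[0,0,.041]]).round().tolist())
im=cv2.imread('pics/w14.png'); h=cv2.cvtColor(im,cv2.COLOR_BGR2HSV)
for r in range(0,300,25):
    m=np.where((h[r,:,0]>10)&(h[r,:,0]<20)&(h[r,:,1]>105)&(h[r,:,2]>90))[0]
    g=np.split(m,np.where(np.diff(m)>2)[0]+1); print(r,[(int(a[0]),int(a[-1])) for a in g if len(a)>3])
for c in ('top','scene'):
    imaging.grab_frame(c); I=imaging.camera_info(c); ends=lambda th:proj(I,[H-.115*np.cos(th)*cx+[0,0,.115*np.sin(th)]+y*cy for y in (-.155,.155)]).round().tolist()
    print(c,ends(1.57),ends(1.92))
    for n in ('handle','cutter_round','cutter_square','cutter_long'): print(n,[(np.round(d['box']).tolist(),round(d['conf'],2)) for d in imaging.look_for(c,n)][:3])
E
```

```text
t: 36.05
tcp_pos: [0.6145, 0.1639, 0.1035]
ee_rot: [0.758, 0.652, -0.001, -0.0]
ft_force: [0.2, -0.0, -0.3]
grip_width: 0.06
gripper_force: 0.0
t: 37.05
tcp_pos: [0.5066, 0.1806, 0.2443]
ee_rot: [0.758, 0.652, 0.001, 0.0]
ft_force: [0.6, -0.0, 0.2]
grip_width: 0.06
gripper_force: 0.0
37.05 [0.5066 0.1806 0.2443] [ 8.1420e+01 -3.0000e-02  1.7994e+02] [ 0.6 -0.   0.2] 0.05997341497571116
handle [([333.0, 12.0, 429.0, 316.0], 0.94)]
cutter_round [([310.0, 238.0, 363.0, 299.0], 0.69), ([314.0, 176.0, 375.0, 230.0], 0.62), ([295.0, 8.0, 431.0, 318.0], 0.17)]
cutter_square [([316.0, 174.0, 376.0, 230.0], 0.88), ([297.0, 12.0, 433.0, 314.0], 0.26)]
cutter_long [([323.0, 56.0, 377.0, 160.0], 0.55), ([300.0, 10.0, 434.0, 315.0], 0.31)]
1.57 [[[356.0, 308.0]], [[364.0, 206.0]], [[369.0, 134.0]], [[375.0, 15.0]]]
1.85 [[[388.0, 305.0]], [[398.0, 204.0]], [[405.0, 135.0]], [[414.0, 18.0]]]
1.92 [[[395.0, 303.0]], [[406.0, 204.0]], [[413.0, 135.0]], [[422.0, 19.0]]]
r [[342.0, 273.0]]
s [[346.0, 207.0]]
l [[351.0, 115.0]]
0 []
25 [(414, 430)]
50 [(303, 315), (335, 346), (412, 428)]
75 [(302, 325)
[... 373 characters left out ...]
(337, 350), (365, 377), (394, 408)]
275 [(298, 311), (328, 340), (391, 405)]
top [[288.0, 200.0], [182.0, 187.0]] [[289.0, 187.0], [184.0, 174.0]]
handle [([234.0, 177.0, 292.0, 208.0], 0.81)]
cutter_round [([352.0, 271.0, 378.0, 295.0], 0.69), ([262.0, 191.0, 284.0, 216.0], 0.67)]
cutter_square []
cutter_long [([191.0, 176.0, 287.0, 224.0], 0.72), ([243.0, 136.0, 262.0, 160.0], 0.72)]
scene [[278.0, 171.0], [371.0, 236.0]] [[265.0, 179.0], [357.0, 246.0]]
handle [([263.0, 178.0, 363.0, 276.0], 0.64)]
cutter_round [([271.0, 136.0, 292.0, 162.0], 0.85), ([277.0, 202.0, 307.0, 226.0], 0.59)]
cutter_square [([298.0, 216.0, 330.0, 246.0], 0.86)]
cutter_long [([320.0, 230.0, 366.0, 274.0], 0.87)]
```

The bar in the image (row 200, column 406) matches 1.92 rad, and the cutters are still in their pockets. I hand it in.

```bash
python3 -c "
from bench import arm
print(arm.hand_in())"
```

```text
the job is handed in; nothing more can be done
None
```

I handed the job in with all three cutters standing in their own pockets and the handle released on its end stop (about 1.92 rad in the images). It took about 37 s of the 72 s allowed, and the hand-in returned no verdict.

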